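# Find the stamped parts crate and push it into the dispatch lane

## Task

Two empty light grey parts crates stand on the inspection bench, and one of them has a gear-wheel stamp on its underside: tip them over one after the other, each towards the robot onto its long side, so that both undersides can be seen from the far side of the bench. Then push the stamped one, still lying on that side, in between the two white tapes of the dispatch lane, and leave the plain one lying outside it. Use the fingers only to push: grip or lift nothing, and leave the gears and gauges where they are.

Things in the scene. Friction and masses are not known exactly. Their poses are not given: they have to be found in the camera images.
- crate_stamped: Empty open-topped light grey plastic crate, 88 mm (own x) by 150 mm (own y) by 94 mm high (own z), walls 5 mm, 0.27 to 0.49 kg. Origin: centre of underside, which bears a black inked gear-wheel stamp 70 mm across. Starts upright on the left or right of the lane, own x pointing away from the robot (within 0.35 rad), own y to its left. Outside just like the other.
- crate_plain: The crate with a bare underside, same size, axes and weight range, on the other side of the lane. Pushed towards the robot near the top of its far long wall, with the finger rising as the wall rises, either crate turns about its near lower edge on the rubber bench top, and beyond about 50 degrees falls over by itself.
- crate_stamped_mid (a point): centre of the stamped crate's outer box: 47 mm above the bench when upright, 44 mm when lying on a long side, at most 65 mm while tipping over that edge. Lying on its near long side the crate's own x points up, its mouth faces the robot, its underside faces away, and it is 88 mm high, 94 mm deep and 150 mm long.
- crate_plain_mid (a point): the same point of the plain crate.
- crate_stamped_end_left (a point): centre of the outer face of the stamped crate's short end wall on own +y, 75 mm from its middle, 47 mm above its underside.
- crate_stamped_end_right (a point): the same on own -y.
- dispatch_lane: the dispatch lane, flat on the bench: two white tapes 20 mm wide running straight away from the robot (own x), 560 mm long, 180 mm apart between inner edges, 220 mm over outer edges, with two white arrows between them farther out. Origin: on the bench, midway between the tapes, 110 mm beyond their near ends. Any place along the lane will do.
- pinion: small steel gear, 60 mm across, 30 mm high, lying flat; origin under its centre. Leave alone.
- gear_wheel: dark steel gear, 90 mm across, 24 mm high, lying flat; origin under its centre. Leave alone.
- ring_gauge: plain steel ring, 70 mm across, 22 mm high, lying flat; origin under its centre. Leave alone.
- plug_gauge: slim steel plug gauge standing on its 32 mm wide end, 105 mm high; origin under its centre. Leave alone.
There are look-alikes about, which are no part of the job. What is shaped like the crate_plain but blue or pink is not meant.

How it is judged:
On the way, in this order (a step that is already met when the one before it is completed fails the run):
1. one crate lies on its near long side, underside facing away from the robot (angle between any of crate_stamped, crate_plain's own x axis and vertical below 0.2 rad), for 0.2 s.
2. both crates lie so (angle between each of crate_stamped, crate_plain's own x axis and vertical below 0.2 rad), for 0.2 s.
3. the stamped crate is between the tapes of the dispatch lane (angle between crate_stamped's own x axis and vertical below 0.2 rad and y of crate_stamped_end_left in the frame of dispatch_lane between -0.1 and 0.1 m and y of crate_stamped_end_right in the frame of dispatch_lane between -0.1 and 0.1 m), for 0.2 s.
At the end, for the whole second after the job is handed in: Both crates lie at rest on their near long sides, underside facing away from the robot (within 0.2 rad); both ends of the stamped crate are within 100 mm of the lane's middle line (not beyond the middle of a tape); the plain crate's middle is more than 150 mm from that line (all of step 3 and angle between crate_plain's own x axis and vertical below 0.2 rad and (y of crate_plain_mid in the frame of dispatch_lane above 0.15 m or y of crate_plain_mid in the frame of dispatch_lane below -0.15 m) and linear speed of each of crate_stamped, crate_plain below 0.02 m/s); the robot touches nothing.
It fails at once if the stamped crate is lifted off the bench (about 20 mm) instead of being tipped over its edge or slid (height (world z) of crate_stamped_mid above 0.085 m or (angle between crate_stamped's own z axis and vertical below 0.2 rad and height (world z) of crate_stamped_mid above 0.07 m) or (angle between crate_stamped's own x axis and vertical below 0.2 rad and height (world z) of crate_stamped_mid above 0.07 m)).
It fails at once if the plain crate is lifted off the bench (about 20 mm) instead of being tipped over its edge or slid (height (world z) of crate_plain_mid above 0.085 m or (angle between crate_plain's own z axis and vertical below 0.2 rad and height (world z) of crate_plain_mid above 0.07 m) or (angle between crate_plain's own x axis and vertical below 0.2 rad and height (world z) of crate_plain_mid above 0.07 m)).
It fails at once if a gear or gauge is disturbed (moved more than 15 mm) (distance of any of pinion, gear_wheel, ring_gauge, plug_gauge from where it was at the start of the episode above 0.015 m).
It also fails if it takes over 67 s, if anything falls off the work surface, if the arm or the gripper's body presses on something with over 40 N, if the wrist force passes 120 N, or if a joint passes its speed limit or range.

## Robot

A 6-joint arm with a two-finger parallel gripper is mounted at the origin on the work surface. World frame = base frame: x ahead of the robot, y to its left, z up, the work surface at z = 0. Lengths are in m, angles in rad, forces in N, time in s.
With the tool pointing down it reaches from about 0.375 to 0.9 m from the base axis. Payload 3.1 kg.
Tool frame: the origin (TCP) lies midway between the tips of the shut fingers; the grasp point (between the pads) lies grip_point_offset behind it (grip_point_offset is the distance from the TCP to the grasp point, in m); y points along the fingers, z is the direction in which the jaws open and shut, and the axes are right-handed (so a half turn about y gives the same grasp; the last joint's range is limited). The gripper opens to 87 mm and grips with 3 to 60 N. Pads are 19 mm wide; open, the fingers measure 117 mm over their backs; the gripper's body (75 mm by 190 mm) begins 51 mm behind the grasp point.
Start: joints at [-1.347, 0.527, 1.433, -0, 1.181, -0.178], TCP at [0.244, -0.575, 0.223] pointing down, gripper open.
Joint ranges: [-3.08, 3.08], [-0.75, 2.2], [0.22, 2.44], [-1.43, 4.57], [0, 2.65], [-2.85, 2.85]. Speed limits (rad/s): [2.79, 2.79, 3.14, 3.14, 3.14, 3.14].

## Interface

Orientations are given as a unit quaternion [x, y, z, w].
In Python, from rig import * gives the robot as it stands.
- The arm moves only by the tool jog_arm, never from a script. Its argument "increments" is a list that holds one entry, the list of rows, each a list of 7 numbers: the turn, a rotation vector about the world's x, y, z in degrees, then the shift along the world's x, y, z in m, then the closure, from -1 (fully open) to 1 (shut), so that 0 is half open. In form: [[[rx, ry, rz, x, y, z, jaw], ...]]. A call has 1 to 8 rows; each row is the pose to reach, as a shift and turn from the pose measured when the call began; what a row does not reach only later rows make up. A row lasts 1/10 s, in which the tool goes at most 50 mm and 8.59 degrees, less where a joint would pass 70% of its speed; a pose out of reach is approached as far as the arm can. A call with a gripper value outside its range is refused whole. The fingers move at their own pace and stop on an object; "squeeze" is the grip in N (left out, the last holds). Time passes only in rows, so rows that repeat a pose let the fingers close. It gives the time, the measured TCP pose, the force and the opening at its end, in the units of the state.
- get_obs(): the state, without advancing time (a new reading comes with each control period).
- camera(name): name is "scene" or "side" or "wrist"; returns the picture (420x560x3 uint8, red, green, blue); there is no depth.
- camera_info(name): a dict with "K" (3x3 intrinsics, pixels), "R" (3x3) and "t" (3): a world point X has camera coordinates R X + t. Camera axes: x right, y down, z forward; pixel columns grow to the right and rows downward; lengths in m; the calibration is good to about 2 mm. A picture is of the moment at which its call begins: read the wrist's pose just before it. camera_info takes no time and is no camera call; for the wrist camera it gives the pose at the moment of the call.
- hand_in(): hands the job in, once; it reports no verdict.
The state is a dict: "time": time; "q": joint angles; "joint_velocities": joint speeds; "joint_torque": joint torques, N m; "position": TCP position; "tool_rot": TCP orientation; "ft_force": force on the tool from outside, world axes, zero at the start; "moment": the same for the moment, N m; "grip_width": finger opening in m.
Only numpy, scipy, OpenCV 4.12 (cv2) and the standard library are available. Lean on these libraries where they do the work, as an engineer would, in place of code of your own. Each camera call takes 0.05 s, during which the arm holds its last target.

## Working session

There is one attempt and no reset: what is moved stays moved. The work goes in short steps, Python scripts to look and compute and a tool call to move; the robot and the scene stay as the last step left them, time stands still between calls to the robot, and variables do not carry over. Pictures are saved under pics/ and viewed, and the job is handed in when it is done.

Besides the shell and the picture viewer there is one more tool, called after "Request:" as name([rows], argument=value, ...), one row to a line, values as JSON. jog_arm: Moves the arm, as the interface text tells. Its arguments: {"type":"object","properties":{"increments":{"type":"array","items":{"type":"array","items":{"type":"array","items":{"type":"number"}}}},"squeeze":{"type":"number"}},"required":["increments"]}

```bash
ls; mkdir -p pics
python3 - <<'E'
from rig import *
import cv2
o=get_obs();print(o)
for n in("scene","side","wrist"):
    i=camera_info(n);print(n,i)
    cv2.imwrite(f"pics/{n}0.png",camera(n)[:,:,::-1])
E
```

```text
pics
{'time': 0.0, 'q': array([-1.34751369e+00,  5.28483363e-01,  1.43392052e+00, -3.28922672e-05,
        1.18141178e+00, -1.78489299e-01]), 'joint_velocities': array([-0.0018393 , -0.00030548, -0.00117162, -0.00195134, -0.00094205,
       -0.00118821]), 'joint_torque': array([-5.29812842e-04, -4.40039062e+01, -1.76592278e+01,  6.31661760e-02,
        5.79477358e-02, -1.60171389e-04]), 'position': array([ 0.2442617 , -0.57447626,  0.2215553 ]), 'tool_rot': array([-0.14112696,  0.69367119, -0.69210016,  0.14107026]), 'ft_force': array([ 0.40767082, -0.42049678, -0.50606367]), 'moment': array([ 0.00033674, -0.03478047, -0.015159  ]), 'grip_width': 0.08679368137437046}
scene {'K': array([[423.13481248,   0.        , 273.47501813],
       [  0.        , 423.13481248, 212.65682444],
       [  0.        ,   0.        ,   1.        ]]), 'R': array([[ 0.06428724,  0.99781302, -0.0153727 ],
       [ 0.79689013, -0.06060258, -0.60107691],
       [-0.60069399,  0.02639123, -0.79904332]]), 't': array([-0.08567986, -0.31257856,  1.60297083])}
side {'K': array([[471.72448484,   0.        , 279.58884283],
       [  0.        , 471.72448484, 217.51938384],
       [  0.        ,   0.        ,   1.        ]]), 'R': array([[-0.93125929, -0.36435123,  0.00207802],
       [-0.24018299,  0.6095843 , -0.75545954],
       [ 0.27398588, -0.70402782, -0.65519201]]), 't': array([0.42976646, 0.13873899, 1.40722612])}
wrist {'K': array([[319.2225187 ,   0.        , 282.57758565],
       [  0.        , 319.2225187 , 206.98709672],
       [  0.        ,   0.        ,   1.        ]]), 'R': array([[ 0.39093989, -0.92041286, -0.00248441],
       [-0.89038152, -0.37886542,  0.25235244],
       [-0.23320969, -0.09644256, -0.9676322 ]]), 't': array([-0.62350986, -0.03092076,  0.39001647])}
```

View pics/scene0.png

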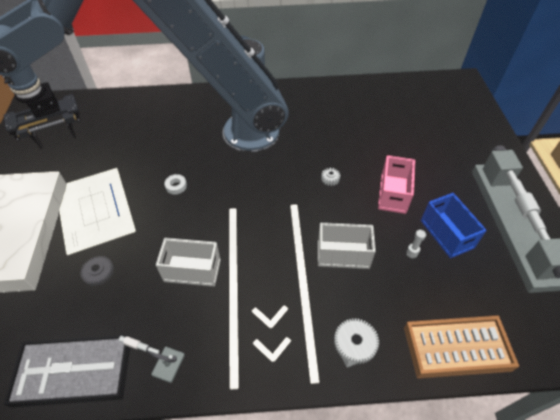

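View pics/side0.png

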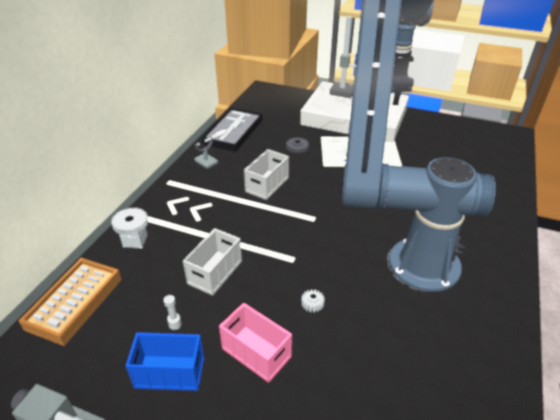

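View pics/wrist0.png

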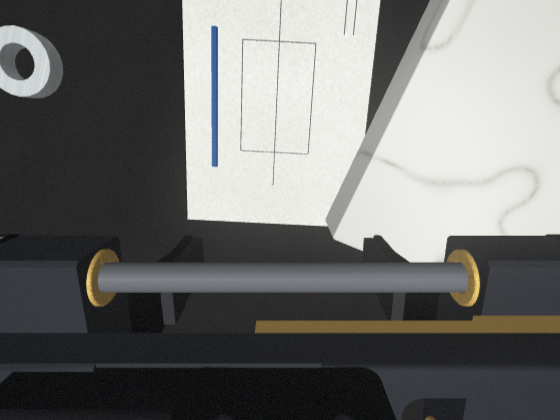

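The scene view shows grey crates at (188,261), right of the lane, and (346,245), left of it. The pink (397,184) and blue (453,224) crates are look-alikes. The gauges and gears are the pinion (331,176), ring (175,184), gear wheel (97,270) and plug gauge (417,243). The round item at (356,342) is not part of the job. I'll check a close crop next.

```bash
cat > h.py <<'E'
from rig import *
import numpy as np, cv2
def ray(n,uv,z,info=None):
    i=info or camera_info(n);K,R,t=i["K"],i["R"],i["t"]
    C=-R.T@t; d=R.T@np.linalg.inv(K)@np.array([uv[0],uv[1],1.]); s=(z-C[2])/d[2]
    return C+s*d
def proj(n,X):
    i=camera_info(n);p=i["K"]@(i["R"]@np.asarray(X,float)+i["t"]);return p[:2]/p[2]
E
python3 - <<'E'
from h import *
im=cv2.imread("pics/scene0.png")
cv2.imwrite("pics/c1.png",cv2.resize(im[215:305,145:235],None,fx=6,fy=6,interpolation=cv2.INTER_CUBIC))
cv2.imwrite("pics/c2.png",cv2.resize(im[205:295,300:390],None,fx=6,fy=6,interpolation=cv2.INTER_CUBIC))
hsv=cv2.cvtColor(im,cv2.COLOR_BGR2HSV)
m=((hsv[...,2]>85)&(hsv[...,1]<60)).astype(np.uint8)
n,l,s,c=cv2.connectedComponentsWithStats(m)
for k in range(1,n):
    if s[k,4]>80: print(s[k],c[k].round(1),ray("scene",c[k],0).round(3))
for k in (l[230,234] and l[300,234],l[300,304],l[300,303]):
    ys,xs=np.where(l==k);P=np.float32([ray("scene",(x,y),0)[:2] for x,y in zip(xs[::3],ys[::3])])
    print(k,cv2.minAreaRect(P))
E
```

```text
[  0   0  61  39 761] [22.4 15. ] [-0.95  -1.128  0.   ]
[  194     0   291   114 17743] [346.5  35. ] [-0.619  0.47   0.   ]
[   8   31  198   67 7771] [111.5  63.7] [-0.483 -0.603  0.   ]
[222 117  57  35 784] [247.7 138.4] [ 0.044 -0.013  0.   ]
[ 28 119  36  13  97] [ 45.4 125.1] [-0.094 -0.793  0.   ]
[526 145  34  62 497] [543.5 175. ] [0.306 0.99  0.   ]
[ 475  146   85  145 4783] [521.  216.9] [0.473 0.841 0.   ]
[    0   167   137   126 11139] [ 56.1 219.4] [ 0.371 -0.64   0.   ]
[321 167  20  19 281] [330.3 176. ] [0.254 0.266 0.   ]
[164 174  23  21 380] [175.2 183.7] [ 0.247 -0.267  0.   ]
[ 290  204   30  181 1821] [304.3 297. ] [0.699 0.128 0.   ]
[ 228  207   12  183 1870] [232.8 300.8] [ 0.696 -0.073  0.   ]
[ 317  222   59   47 2520] [345.4 245. ] [0.536 0.271 0.   ]
[407 229  20  29 308] [416.1 243.4] [0.547 0.485 0.   ]
[ 155  237   66   50 2693] [188.5 261.3] [ 0.559 -0.204  0.   ]
[ 82 257  29  25 499] [ 96.1 269.2] [ 0.566 -0.476  0.   ]
[251 305  38  24 403] [269.8 315.9] [0.748 0.028 0.   ]
[ 334  318   46   49 1625] [355.9 341.2] [0.834 0.248 0.   ]
[480 327  19  14 196] [488.7 333.5] [0.838 0.6   0.   ]
[471 328  10  14  83] [475.6 334.5] [0.838 0.565 0.   ]
[  10  335  174   66 6781] [ 82.3 367.8] [ 0.854 -0.457 -0.   ]
[252 336  40  27 448] [271.9 348.4] [0.837 0.028 0.   ]
[ 166  392  364   28 4806] [390.8 410.1] [1.005 0.301 0.   ]
[517 399  43  21 455] [545.4 412.3] [1.034 0.663 0.   ]
25 ((0.647866427898407, -0.0722302570939064), (0.5682905316352844, 0.028265314176678658), 0.01548039261251688)
24 ((0.649246871471405, 0.1276344209909439), (0.028839049860835075, 0.5669445991516113), 89.95512390136719)
24 ((0.649246871471405, 0.1276344209909439), (0.028839049860835075, 0.5669445991516113), 89.95512390136719)
```

View pics/c1.png

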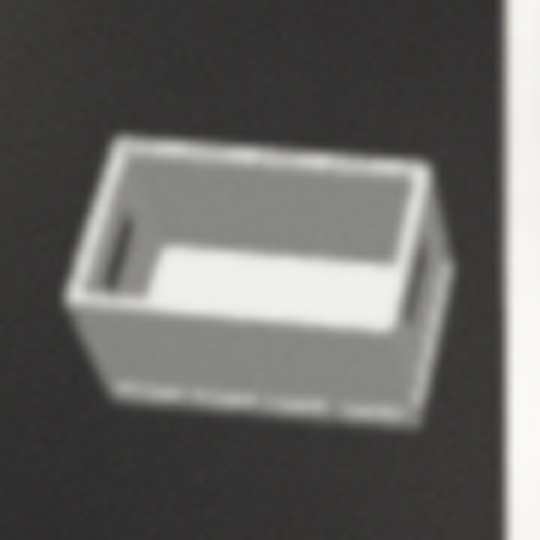

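View pics/c2.png

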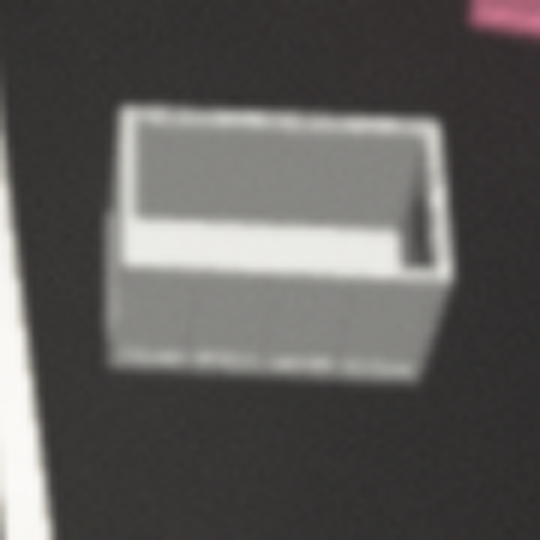

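Run:
```python
from h import *
for nm,off,cs,bot in (("R",(145,215),[(115,135),(432,160),(400,330),(66,300)],[(115,402),(418,428),(455,265)]),("L",(300,205),[(120,105),(440,122),(454,280),(120,264)],[(108,366),(417,382),(104,212)])):
    P=np.array([ray("scene",((c[0]+.0)/6+off[0]-.4,c[1]/6+off[1]-.4),.094) for c in cs])[:,:2]
    print(nm,P.round(3).tolist(),P.mean(0).round(3),[np.linalg.norm(P[i]-P[(i+1)%4]).round(3) for i in range(4)])
    for a,b in((0,1),(3,2)):
        d=P[b]-P[a];print("yaw",np.arctan2(-d[0],d[1]).round(3))
    for b in bot: print("bot",ray("scene",(b[0]/6+off[0]-.4,b[1]/6+off[1]-.4),.0).round(3))
print(-camera_info("side")["R"].T@camera_info("side")["t"])
```

```text
R [[0.531, -0.259], [0.556, -0.109], [0.646, -0.122], [0.619, -0.273]] [ 0.588 -0.191] [np.float64(0.152), np.float64(0.091), np.float64(0.154), np.float64(0.09)]
yaw -0.167
yaw -0.173
bot [ 0.622 -0.272  0.   ]
bot [ 0.646 -0.126  0.   ]
bot [ 0.557 -0.109  0.   ]
L [[0.512, 0.188], [0.533, 0.34], [0.621, 0.328], [0.601, 0.177]] [0.567 0.258] [np.float64(0.153), np.float64(0.089), np.float64(0.153), np.float64(0.09)]
yaw -0.141
yaw -0.131
bot [0.601 0.177 0.   ]
bot [0.621 0.326 0.   ]
bot [0.512 0.187 0.   ]
[0.04798666 1.06273916 1.02592195]
```

```bash
cat >> h.py <<'E'
from scipy.spatial.transform import Rotation as Rot
def st():
    o=get_obs();M=Rot.from_quat(o["tool_rot"]).as_matrix()
    print("t",round(o["time"],2),"p",o["position"].round(4),"fing",M[:,1].round(3),"jaw",M[:,2].round(3),"jawang",np.degrees(np.arctan2(M[1,2],M[0,2])).round(1),"F",o["ft_force"].round(1),"q",o["q"].round(2),"w",o["grip_width"].round(3));return o,M
def turn(phi):
    "rotvec(deg) to pointing down with jaw axis at phi deg (mod 180, nearest)"
    o,M=st();z=np.array([np.cos(np.radians(phi)),np.sin(np.radians(phi)),0]);z=z if z@M[:,2]>0 else -z
    y=np.array([0,0,-1.]);T=np.c_[np.cross(y,z),y,z];return Rot.from_matrix(T@M.T).as_rotvec(degrees=True).round(2)
E
python3 - <<'E'
from h import *
print(turn(90-9.7)); 
try: print(grip_point_offset)
except Exception as e: print(e)
c=np.array([.588,-.191]);a=-.17;u=np.array([np.cos(a),np.sin(a)])
print("u",u,"far wall",c+.044*u,"pivot",c-.044*u)
c2=np.array([.567,.258]);a=-.136;u=np.array([np.cos(a),np.sin(a)])
print("u",u,"far wall",c2+.044*u,"pivot",c2-.044*u)
E
```

```text
Traceback (most recent call last):
  File "h.py", line 15, in turn
    o,M=st();z=np.array([np.cos(np.radians(phi)),np.sin(np.radians(phi)),0]);z=z if z@M[:,2]>0 else -z
        ~~^^
  File "h.py", line 12, in st
    print("t",round(o["time"],2),"p",o["position"].round(4),"fing",M[:,1].round(3),"jaw",M[:,2].round(3),"jawang",np.degrees(np.arctan2(M[1,2],M[0,2])).round(1),"F",o["ft_force"].round(1),"q",o["q"].round(2),"w",o["grip_width"].round(3));return o,M
                                                                                                                                                                                                                    ^^^^^^^^^^^^^^^^^^^^^
AttributeError: 'float' object has no attribute 'round'
```

```bash
sed -i 's/o\["grip_width"\].round(3)/round(o["grip_width"],3)/' h.py
python3 - <<'E'
from h import *
print(turn(90-9.7)); 
try: print(grip_point_offset)
except Exception as e: print(e)
c=np.array([.588,-.191]);a=-.17;u=np.array([np.cos(a),np.sin(a)])
print("u",u,"far wall",c+.044*u,"pivot",c-.044*u)
c2=np.array([.567,.258]);a=-.136;u=np.array([np.cos(a),np.sin(a)])
print("u",u,"far wall",c2+.044*u,"pivot",c2-.044*u)
E
```

```text
t 0.15 p [ 0.2443 -0.5747  0.2218] fing [-0.     0.002 -1.   ] jaw [ 0.391 -0.92  -0.002] jawang -67.0 F [0.3 0.7 0.2] q [-1.35  0.53  1.43  0.    1.18 -0.18] w 0.087
[-9.000e-02  1.000e-02 -3.272e+01]
0.0187
u [ 0.98558477 -0.16918235] far wall [ 0.63136573 -0.19844402] pivot [ 0.54463427 -0.18355598]
u [ 0.99076625 -0.13558114] far wall [0.61059371 0.25203443] pivot [0.52340629 0.26396557]
```

Request:
jog_arm([
  [[0,0,-4,0.035,0.03,0.01,-1],[0,0,-8,0.07,0.06,0.02,-1],[0,0,-12,0.105,0.09,0.02,-1],[0,0,-16,0.14,0.12,0.02,-1],[0,0,-20,0.175,0.15,0.02,-1],[0,0,-24,0.21,0.18,0.02,-1],[0,0,-28,0.245,0.21,0.02,-1],[0,0,-32.7,0.28,0.24,0.02,-1]],
])

```text
time: 0.95
position: [0.5254, -0.3331, 0.2415]
tool_rot: [0.061, 0.705, -0.704, -0.061]
ft_force: [0.2, -0.8, -0.8]
grip_width: 0.087
```

Request:
jog_arm([
  [[0,0,0,0.035,0.03,0,-1],[0,0,0,0.07,0.06,0,-1],[0,0,0,0.11,0.095,0,-1],[0,0,0,0.14,0.125,0,-1],[0,0,0,0.14,0.13,-0.02,-1],[0,0,0,0.14,0.13,-0.02,-1]],
])

```text
time: 1.55
position: [0.6641, -0.2001, 0.2181]
tool_rot: [0.057, 0.706, -0.703, -0.062]
ft_force: [-0.8, -0.7, -1.2]
grip_width: 0.0869
```

Run:
```python
from h import *
print(turn(90-9.7)); o=get_obs()
print(np.array([.666,-.204,.083])-o["position"])
```

```text
t 1.55 p [ 0.6641 -0.2001  0.2181] fing [-0.006  0.005 -1.   ] jaw [-0.168 -0.986 -0.004] jawang -99.7 F [-0.8 -0.7 -1.2] q [-0.45  0.63  1.24  0.    1.28  1.29] w 0.087
[-0.29 -0.37 -0.02]
[ 0.00185813 -0.00391197 -0.13506152]
```

Request:
jog_arm([
  [[0,0,0,0.005,-0.004,-0.045,-1],[0,0,0,0.005,-0.004,-0.09,-1],[0,0,0,0.005,-0.004,-0.135,-1],[0,0,0,0.005,-0.004,-0.135,-1]],
])

```text
time: 1.95
position: [0.6629, -0.2028, 0.0757]
tool_rot: [0.052, 0.708, -0.701, -0.068]
ft_force: [-0.5, 0.9, -0.0]
grip_width: 0.0871
```

Run:
```python
from h import *
cv2.imwrite("pics/s1.png",camera("scene")[:,:,::-1]); o,M=st()
p=np.array([.5446,-.1836]);u=np.array([.9856,-.1692]);off=.010
# path: finger front lower corner at wall height h ; TCP = contact + off*u
h=.083;r=np.hypot(.088,h);a0=np.arctan2(h,.088)
for th in range(-6,62,4):
    t=np.radians(th);x=r*np.cos(a0+t)+off;z=r*np.sin(a0+t)
    print(th,np.r_[p+u*x-o["position"][:2],z-o["position"][2]].round(3))
```

```text
t 2.0 p [ 0.6658 -0.2039  0.0798] fing [-0.015  0.009 -1.   ] jaw [-0.17  -0.986 -0.006] jawang -99.8 F [ 0.1 -0.4  0.2] q [-0.46  0.79  1.33  0.    1.04  1.28] w 0.087
-6 [-0.017  0.002 -0.006]
-2 [-0.022  0.003  0.   ]
2 [-0.028  0.004  0.006]
6 [-0.034  0.005  0.012]
10 [-0.04   0.006  0.017]
14 [-0.047  0.008  0.022]
18 [-0.054  0.009  0.026]
22 [-0.062  0.01   0.03 ]
26 [-0.069  0.011  0.033]
30 [-0.077  0.013  0.036]
34 [-0.085  0.014  0.038]
38 [-0.093  0.016  0.04 ]
42 [-0.102  0.017  0.041]
46 [-0.11   0.018  0.041]
50 [-0.118  0.02   0.041]
54 [-0.127  0.021  0.04 ]
58 [-0.135  0.023  0.039]
```

View pics/s1.png

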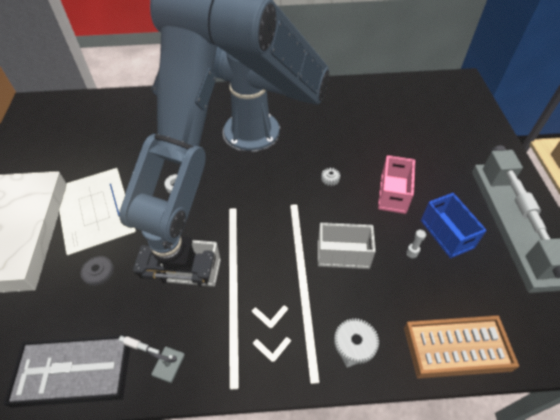

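Picture shows the gripper beyond the far wall of the right crate at (180,265), square to it. Tipping now.

Request:
jog_arm([
  [[0,0,0,-0.011,0.001,0.0,-1],[0,0,0,-0.022,0.003,0.001,-1],[0,0,0,-0.028,0.004,0.006,-1],[0,0,0,-0.034,0.005,0.012,-1],[0,0,0,-0.04,0.006,0.017,-1],[0,0,0,-0.047,0.008,0.022,-1],[0,0,0,-0.054,0.009,0.026,-1],[0,0,0,-0.062,0.01,0.03,-1]],
])

```text
time: 2.8
position: [0.6056, -0.1949, 0.1119]
tool_rot: [0.057, 0.706, -0.703, -0.064]
ft_force: [3.6, -0.5, 6.3]
grip_width: 0.0871
```

Run:
```python
from h import *
cv2.imwrite("pics/s2.png",cv2.resize(camera("side")[100:300,150:400,::-1],None,fx=3,fy=3)); o,M=st()
```

```text
t 2.85 p [ 0.6038 -0.1943  0.1122] fing [-0.012  0.007 -1.   ] jaw [-0.17  -0.986 -0.005] jawang -99.8 F [ 0.9 -0.6  6.1] q [-0.49  0.68  1.49  0.    0.99  1.25] w 0.087
```

View pics/s2.png

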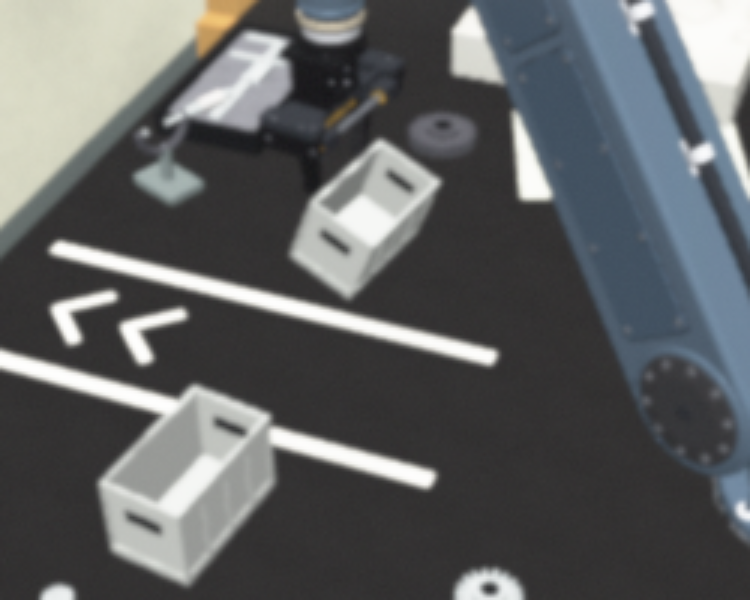

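The right crate is tilted by about 20–25° at (365,220) in the crop, and the finger is following it. Continuing.

Request:
jog_arm([
  [[0,0,0,-0.007,0.001,0.003,-1],[0,0,0,-0.015,0.003,0.006,-1],[0,0,0,-0.023,0.004,0.008,-1],[0,0,0,-0.031,0.006,0.01,-1],[0,0,0,-0.04,0.007,0.011,-1],[0,0,0,-0.048,0.008,0.011,-1],[0,0,0,-0.056,0.01,0.011,-1],[0,0,0,-0.064,0.011,0.01,-1]],
])

```text
time: 3.65
position: [0.5388, -0.1829, 0.1219]
tool_rot: [0.055, 0.707, -0.702, -0.065]
ft_force: [-0.4, 0.2, 0.3]
grip_width: 0.0867
```

Request:
jog_arm([
  [[0,0,0,-0.008,0.001,0.0,-1],[0,0,0,-0.015,0.002,0.0,-1],[0,0,0,-0.015,0.002,0.02,-1],[0,0,0,-0.01,0.002,0.05,-1],[0,0,0,0.0,0.002,0.09,-1],[0,0,0,0.0,0.002,0.09,-1]],
])

```text
time: 4.25
position: [0.5431, -0.183, 0.2174]
tool_rot: [0.06, 0.705, -0.704, -0.06]
ft_force: [1.2, -0.8, 0.8]
grip_width: 0.0871
```

Run:
```python
from h import *
cv2.imwrite("pics/s3.png",cv2.resize(camera("side")[100:300,150:400,::-1],None,fx=3,fy=3)); o,M=st()
cv2.imwrite("pics/s4.png",camera("scene")[:,:,::-1])
```

```text
t 4.3 p [ 0.5408 -0.182   0.2148] fing [-0.006  0.004 -1.   ] jaw [-0.169 -0.986 -0.003] jawang -99.7 F [-0.1  0.3  0.3] q [-0.52  0.47  1.57  0.    1.11  1.22] w 0.087
```

View pics/s3.png

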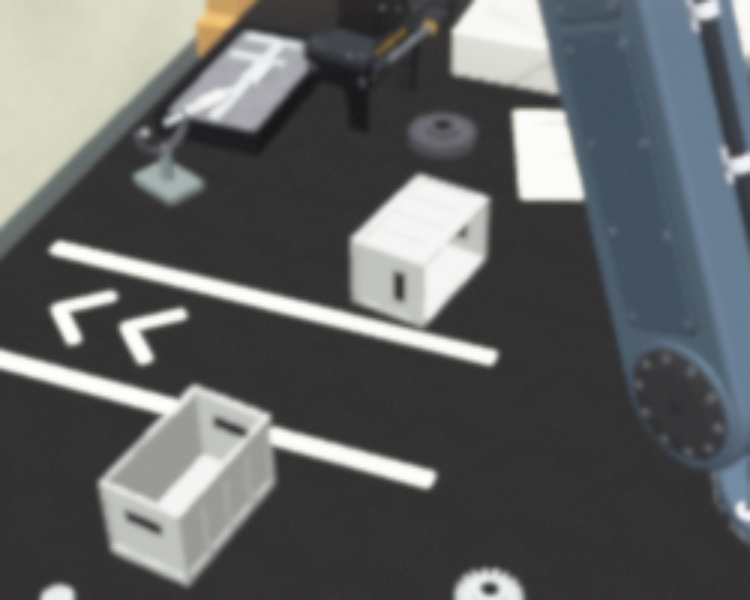

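View pics/s4.png

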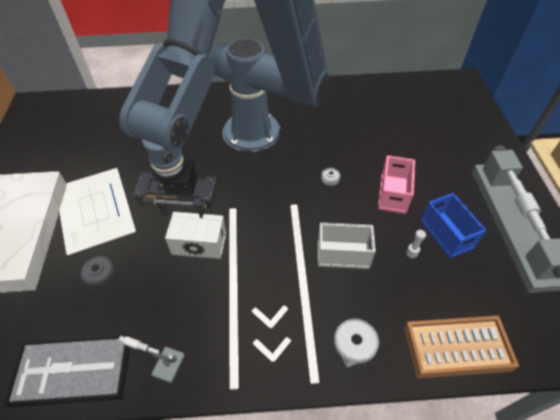

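The right crate lies on its side, and the gear stamp is visible at (194,247), so it is the stamped one. The left crate at (346,245) is therefore plain, and I'll tip it next.

Request:
jog_arm([
  [[0,0,0,0.02,0.04,0.005,-1],[0,0,0,0.035,0.085,0.005,-1],[0,0,0,0.05,0.13,0.005,-1],[0,0,0,0.06,0.175,0.005,-1],[0,0,1,0.07,0.22,0.005,-1],[0,0,1,0.08,0.265,0.005,-1],[0,0,2,0.09,0.31,0.005,-1],[0,0,2,0.1,0.355,0.005,-1]],
])

```text
time: 5.15
position: [0.6374, 0.1754, 0.2154]
tool_rot: [0.042, 0.707, -0.704, -0.053]
ft_force: [0.7, -0.6, -0.3]
grip_width: 0.087
```

Request:
jog_arm([
  [[0,0,0,0.005,0.035,0,-1],[0,0,0,0.005,0.074,0,-1],[0,0,0,0.005,0.074,0,-1],[0,0,0,0.005,0.074,0,-1]],
])

```text
time: 5.55
position: [0.6407, 0.2498, 0.213]
tool_rot: [0.04, 0.706, -0.705, -0.054]
ft_force: [-0.3, 1.3, 0.4]
grip_width: 0.0871
```

Run:
```python
from h import *
print(turn(82.2)); o=get_obs()
print(np.array([.6453,.2473,.083])-o["position"])
```

```text
t 5.55 p [0.6407 0.2498 0.213 ] fing [-0.02   0.004 -1.   ] jaw [-0.132 -0.991 -0.001] jawang -97.6 F [-0.3  1.3  0.4] q [0.21 0.63 1.26 0.01 1.27 1.91] w 0.087
[-0.23 -1.15 -0.19]
[ 0.00460506 -0.00254271 -0.13000457]
```

Request:
jog_arm([
  [[0,-1,0,0.005,-0.002,-0.045,-1],[0,-1,0,0.005,-0.002,-0.09,-1],[0,-1,0,0.005,-0.002,-0.13,-1],[0,-1,0,0.005,-0.002,-0.13,-1],[0,-1,0,0.005,-0.002,-0.13,-1]],
])

```text
time: 6.05
position: [0.6453, 0.2463, 0.0823]
tool_rot: [0.046, 0.707, -0.704, -0.049]
ft_force: [1.0, 0.8, 1.2]
grip_width: 0.0869
```

Run:
```python
from h import *
cv2.imwrite("pics/s5.png",cv2.resize(camera("side")[100:300,150:400,::-1],None,fx=3,fy=3));o,M=st()
p=np.array([.5234,.264]);u=np.array([.9908,-.1356]);off=.010
h=.083;r=np.hypot(.088,h);a0=np.arctan2(h,.088)
for th in range(-6,62,4):
    t=np.radians(th);x=r*np.cos(a0+t)+off;z=r*np.sin(a0+t)
    print(th,np.r_[p+u*x-o["position"][:2],z-o["position"][2]].round(3))
```

```text
t 6.1 p [0.647  0.247  0.0844] fing [-0.     0.004 -1.   ] jaw [-0.134 -0.991 -0.004] jawang -97.7 F [0.3 0.5 0.6] q [0.2  0.78 1.35 0.   1.01 1.9 ] w 0.087
-6 [-0.018  0.003 -0.011]
-2 [-0.024  0.003 -0.005]
2 [-0.029  0.004  0.002]
6 [-0.036  0.005  0.007]
10 [-0.042  0.006  0.013]
14 [-0.049  0.007  0.017]
18 [-0.056  0.008  0.022]
22 [-0.064  0.009  0.026]
26 [-0.071  0.01   0.029]
30 [-0.079  0.011  0.031]
34 [-0.087  0.012  0.034]
38 [-0.096  0.013  0.035]
42 [-0.104  0.014  0.036]
46 [-0.112  0.015  0.037]
50 [-0.121  0.017  0.036]
54 [-0.129  0.018  0.036]
58 [-0.137  0.019  0.034]
```

View pics/s5.png

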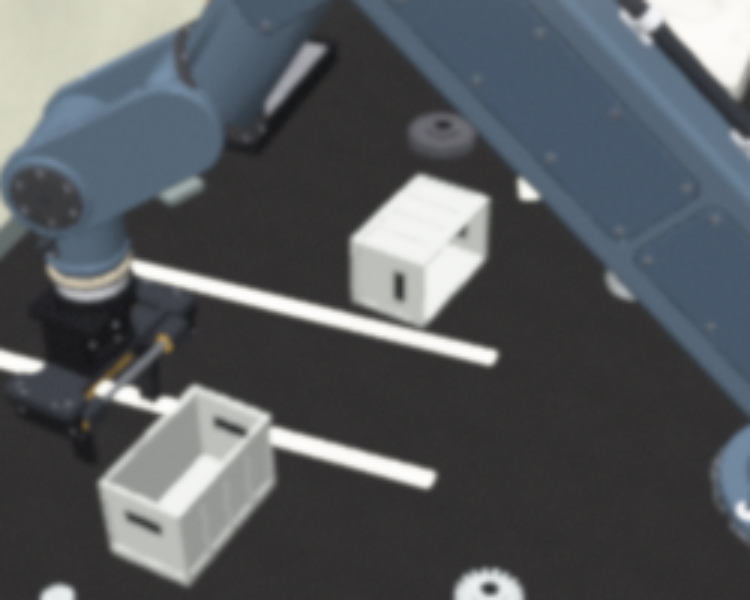

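The fingers stand just beyond the plain crate's far wall, at about (110,420) in the crop, with clear room all round. I'll use the same tip path.

Request:
jog_arm([
  [[0,0,0,-0.012,0.001,-0.003,-1],[0,0,0,-0.024,0.003,-0.003,-1],[0,0,0,-0.029,0.004,0.002,-1],[0,0,0,-0.036,0.005,0.007,-1],[0,0,0,-0.042,0.006,0.013,-1],[0,0,0,-0.049,0.007,0.017,-1],[0,0,0,-0.056,0.008,0.022,-1],[0,0,0,-0.064,0.009,0.026,-1]],
])

```text
time: 6.9
position: [0.5836, 0.2561, 0.1117]
tool_rot: [0.048, 0.707, -0.704, -0.047]
ft_force: [3.2, -1.7, 3.2]
grip_width: 0.0869
```

Request:
jog_arm([
  [[0,0,0,-0.007,0.001,0.003,-1],[0,0,0,-0.015,0.002,0.006,-1],[0,0,0,-0.023,0.003,0.008,-1],[0,0,0,-0.031,0.004,0.01,-1],[0,0,0,-0.04,0.005,0.011,-1],[0,0,0,-0.048,0.006,0.011,-1],[0,0,0,-0.056,0.008,0.011,-1],[0,0,0,-0.064,0.009,0.01,-1]],
])

```text
time: 7.7
position: [0.5184, 0.2652, 0.1213]
tool_rot: [0.048, 0.707, -0.704, -0.047]
ft_force: [0.0, -0.5, 0.6]
grip_width: 0.0871
```

Request:
jog_arm([
  [[0,0,0,-0.008,0.001,0.0,-1],[0,0,0,-0.015,0.002,0.0,-1],[0,0,0,-0.015,0.002,0.02,-1],[0,0,0,-0.01,0.002,0.05,-1],[0,0,0,0.0,0.002,0.09,-1],[0,0,0,0.0,0.002,0.09,-1]],
])

```text
time: 8.3
position: [0.5231, 0.2686, 0.2168]
tool_rot: [0.052, 0.709, -0.702, -0.043]
ft_force: [0.5, 0.1, -0.1]
grip_width: 0.0872
```

Run:
```python
from h import *
o,M=st();im=camera("scene")[:,:,::-1].copy()
cv2.imwrite("pics/s6.png",im)
cv2.imwrite("pics/c3.png",cv2.resize(im[200:270,155:235],None,fx=7,fy=7,interpolation=cv2.INTER_CUBIC))
```

```text
t 8.3 p [0.5231 0.2686 0.2168] fing [ 0.014  0.008 -1.   ] jaw [-0.134 -0.991 -0.01 ] jawang -97.7 F [ 0.5  0.1 -0.1] q [0.28 0.48 1.55 0.   1.1  1.99] w 0.087
```

View pics/s6.png

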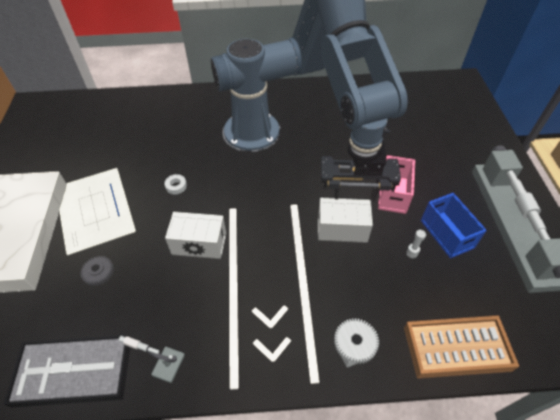

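View pics/c3.png

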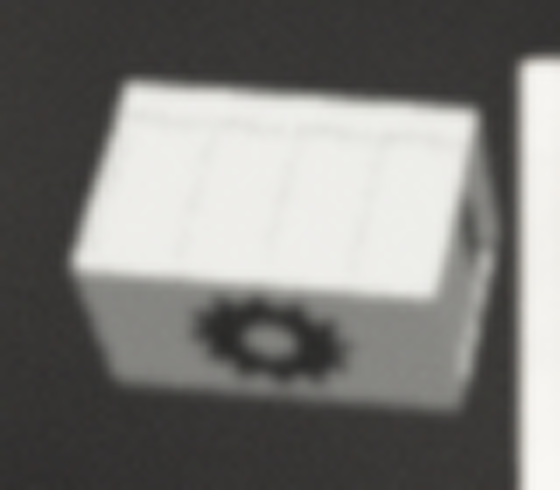

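Both crates lie on their sides. The stamped one is at (195,237) with its stamp facing the camera, and the plain one is at (345,220) with a bare underside. Next I'll measure the stamped crate for the push.

Run:
```python
from h import *
P=np.array([ray("scene",(x/7+155-.4,y/7+200-.4),.088)[:2] for x,y in [(123,78),(480,103),(438,300),(70,268)]])
print(P.round(3).tolist(),P.mean(0).round(3),[np.linalg.norm(P[i]-P[(i+1)%4]).round(3) for i in range(4)])
for a,b in((0,1),(3,2)):
    d=P[b]-P[a];print("yaw",np.arctan2(-d[0],d[1]).round(3))
for b in [(115,382),(460,412)]: print(ray("scene",(b[0]/7+155-.4,b[1]/7+200-.4),0).round(3))
turn(80.3); print(turn(-9.7))
```

```text
[[0.433, -0.244], [0.458, -0.092], [0.556, -0.108], [0.529, -0.258]] [ 0.494 -0.176] [np.float64(0.155), np.float64(0.1), np.float64(0.153), np.float64(0.097)]
yaw -0.162
yaw -0.176
[ 0.53  -0.258  0.   ]
[ 0.556 -0.109  0.   ]
t 8.35 p [0.5206 0.2679 0.2142] fing [ 0.008  0.007 -1.   ] jaw [-0.134 -0.991 -0.008] jawang -97.7 F [ 0.5 -0.   0.5] q [0.28 0.48 1.55 0.   1.1  1.99] w 0.087
t 8.35 p [0.5206 0.2679 0.2142] fing [ 0.008  0.007 -1.   ] jaw [-0.134 -0.991 -0.008] jawang -97.7 F [ 0.5 -0.   0.5] q [0.28 0.48 1.55 0.   1.1  1.99] w 0.087
[-6.600e-01  8.000e-02  8.799e+01]
```

Request:
jog_arm([
  [[0,0,7,-0.003,-0.045,0.005,-0.26],[0,0,14,-0.006,-0.09,0.005,-0.26],[0,0,21,-0.01,-0.135,0.005,-0.26],[0,0,28,-0.014,-0.18,0.005,-0.26],[0,0,35,-0.018,-0.225,0.005,-0.26],[0,0,42,-0.022,-0.27,0.005,-0.26],[0,0,49,-0.026,-0.315,0.005,-0.26],[0,0,56,-0.03,-0.36,0.005,-0.26]],
])

```text
time: 9.15
position: [0.4888, -0.093, 0.2178]
tool_rot: [-0.29, 0.649, -0.64, 0.291]
ft_force: [1.2, -0.0, -0.8]
grip_width: 0.055
```

Request:
jog_arm([
  [[0,0,8,-0.003,-0.045,0,-0.26],[0,0,16,-0.006,-0.09,0,-0.26],[0,0,24,-0.01,-0.135,0,-0.26],[0,0,32,-0.013,-0.18,0,-0.26],[0,0,32,-0.013,-0.198,0,-0.26],[0,0,32,-0.013,-0.198,0,-0.26]],
])

```text
time: 9.75
position: [0.475, -0.2928, 0.2164]
tool_rot: [-0.457, 0.546, -0.536, 0.455]
ft_force: [-1.2, 0.7, -0.7]
grip_width: 0.0551
```

Run:
```python
from h import *
print(turn(-9.7)); o=get_obs()
print(np.array([.4776,-.29,.04])-o["position"])
```

```text
t 9.75 p [ 0.475  -0.2928  0.2164] fing [-0.011  0.009 -1.   ] jaw [ 0.986 -0.169 -0.012] jawang -9.7 F [-1.2  0.7 -0.7] q [-0.75  0.45  1.6  -0.    1.11 -0.58] w 0.055
[-0.53 -0.62  0.02]
[ 0.00256884  0.00277465 -0.17636405]
```

Request:
jog_arm([
  [[0,0,0,0.002,0.002,-0.045,-0.26],[0,0,0,0.002,0.002,-0.09,-0.26],[0,0,0,0.002,0.002,-0.135,-0.26],[0,0,0,0.002,0.002,-0.165,-0.26],[0,0,0,0.002,0.002,-0.175,-0.26],[0,0,0,0.002,0.002,-0.175,-0.26]],
])

```text
time: 10.35
position: [0.4761, -0.2881, 0.04]
tool_rot: [-0.457, 0.547, -0.534, 0.455]
ft_force: [0.8, -0.5, 0.9]
grip_width: 0.0546
```

Run:
```python
from h import *
print(turn(-9.7)); im=camera("scene")[:,:,::-1];cv2.imwrite("pics/s7.png",im)
```

```text
t 10.35 p [ 0.4761 -0.2881  0.04  ] fing [-0.014  0.013 -1.   ] jaw [ 0.986 -0.168 -0.016] jawang -9.7 F [ 0.8 -0.5  0.9] q [-0.74  0.71  1.72 -0.    0.72 -0.58] w 0.055
[-0.74 -0.81 -0.02]
```

View pics/s7.png

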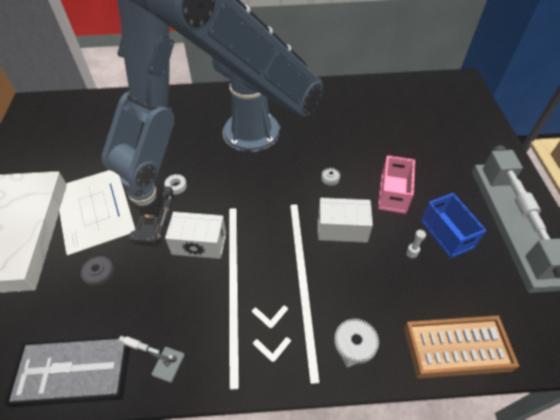

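The gripper stands at the stamped crate's right end (155,225) with clear space around it. Pushing towards the lane now.

Request:
jog_arm([
  [[0,0,0,0.003,0.015,0,-0.26],[0,0,0,0.005,0.027,0,-0.26],[0,0,0,0.007,0.038,0,-0.26],[0,0,0,0.009,0.051,0,-0.26],[0,0,0,0.011,0.066,0,-0.26],[0,0,0,0.014,0.081,0,-0.26],[0,0,0,0.017,0.096,0,-0.26],[0,0,0,0.019,0.11,0,-0.26]],
])

```text
time: 11.2
position: [0.4981, -0.1801, 0.0431]
tool_rot: [-0.457, 0.543, -0.537, 0.456]
ft_force: [-0.8, -5.2, 4.2]
grip_width: 0.0551
```

Run:
```python
from h import *
print(turn(-9.7)); im=camera("scene")[:,:,::-1];cv2.imwrite("pics/s8.png",im)
```

```text
t 11.2 p [ 0.4981 -0.1801  0.0431] fing [-0.007  0.006 -1.   ] jaw [ 0.986 -0.167 -0.008] jawang -9.6 F [-0.8 -5.2  4.2] q [-0.56  0.69  1.8   0.    0.66 -0.39] w 0.055
[-0.35 -0.41 -0.08]
```

View pics/s8.png

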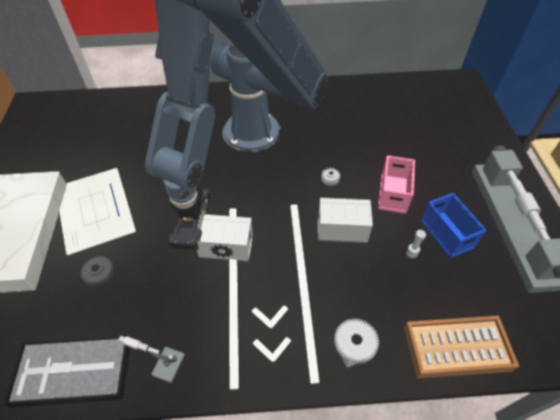

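The crate slides straight and is now at (225,238) over the near tape. Continuing.

Request:
jog_arm([
  [[0,0,0,0.003,0.016,0,-0.26],[0,0,0,0.006,0.032,0,-0.26],[0,0,0,0.008,0.048,0,-0.26],[0,0,0,0.011,0.064,0,-0.26],[0,0,0,0.014,0.08,0,-0.26],[0,0,0,0.016,0.095,0,-0.26],[0,0,0,0.018,0.105,0,-0.26],[0,0,0,0.019,0.111,0,-0.26]],
])

```text
time: 12.05
position: [0.5163, -0.0654, 0.0432]
tool_rot: [-0.457, 0.544, -0.535, 0.456]
ft_force: [-1.1, -6.9, 5.9]
grip_width: 0.055
```

Run:
```python
from h import *
print(turn(-9.7)); im=camera("scene")[:,:,::-1];cv2.imwrite("pics/s9.png",im)
cv2.imwrite("pics/c9.png",cv2.resize(im[195:275,215:315],None,fx=7,fy=7,interpolation=cv2.INTER_CUBIC))
```

```text
t 12.05 p [ 0.5163 -0.0654  0.0432] fing [-0.009  0.009 -1.   ] jaw [ 0.986 -0.165 -0.011] jawang -9.5 F [-1.1 -6.9  5.9] q [-0.34  0.68  1.82  0.01  0.65 -0.18] w 0.055
[-0.5  -0.53 -0.19]
```

View pics/c9.png

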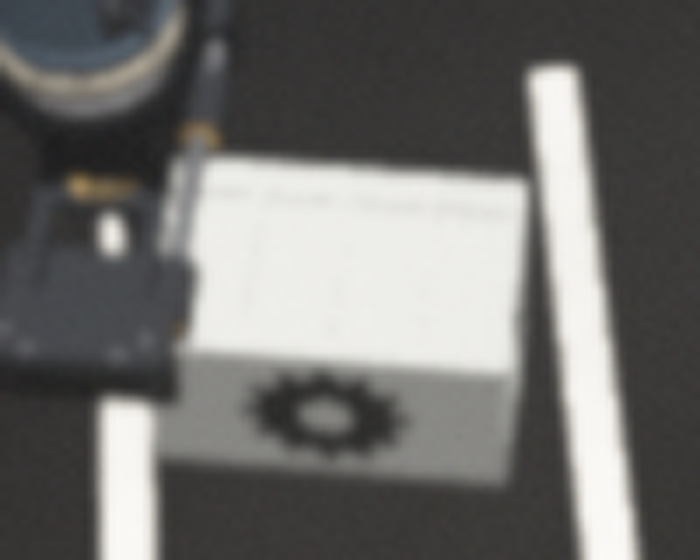

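Run:
```python
from h import *
f=lambda x,y,z:ray("scene",(x/7+215-.4,y/7+195-.4),z)[:2].round(3)
print("top TR,BR",f(530,180,.088),f(510,375,.088),"bot BL,BR",f(158,462,0),f(507,488,0))
```

```text
top TR,BR [0.495 0.105] [0.59  0.088] bot BL,BR [ 0.567 -0.059] [0.591 0.088]
```

The end centres are about +69 and −78 mm from the lane's middle line, so the crate is already inside. I'll push 5 mm more to centre it, then back off.

Request:
jog_arm([
  [[0,0,0,0.0,0.003,0,-0.26],[0,0,0,0.001,0.006,0,-0.26],[0,0,0,0.001,0.006,0,-0.26],[0,0,0,-0.001,-0.01,0,-0.26],[0,0,0,-0.005,-0.03,0,-0.26],[0,0,0,-0.01,-0.06,0,-0.26],[0,0,0,-0.01,-0.06,0.045,-0.26],[0,0,0,-0.01,-0.06,0.09,-0.26]],
])

```text
time: 12.9
position: [0.5042, -0.124, 0.1313]
tool_rot: [-0.457, 0.548, -0.533, 0.455]
ft_force: [0.2, 0.2, -0.5]
grip_width: 0.0547
```

Request:
jog_arm([
  [[0,0,0,0,-0.03,0.045,-0.26],[0,0,0,0,-0.07,0.09,-0.26],[0,0,0,0,-0.11,0.1,-0.26],[0,0,0,0,-0.15,0.1,-0.26],[0,0,0,0,-0.15,0.1,-0.26]],
])

```text
time: 13.4
position: [0.5048, -0.2789, 0.2319]
tool_rot: [-0.455, 0.548, -0.535, 0.454]
ft_force: [0.6, 0.7, 0.4]
grip_width: 0.0548
```

Run:
```python
from h import *
st(); im=camera("scene")[:,:,::-1];cv2.imwrite("pics/s10.png",im)
cv2.imwrite("pics/c10.png",cv2.resize(im[190:270,215:315],None,fx=7,fy=7,interpolation=cv2.INTER_CUBIC))
```

```text
t 13.4 p [ 0.5048 -0.2789  0.2319] fing [-0.013  0.012 -1.   ] jaw [ 0.985 -0.174 -0.015] jawang -10.0 F [0.6 0.7 0.4] q [-0.7   0.46  1.53  0.    1.17 -0.52] w 0.055
```

View pics/c10.png

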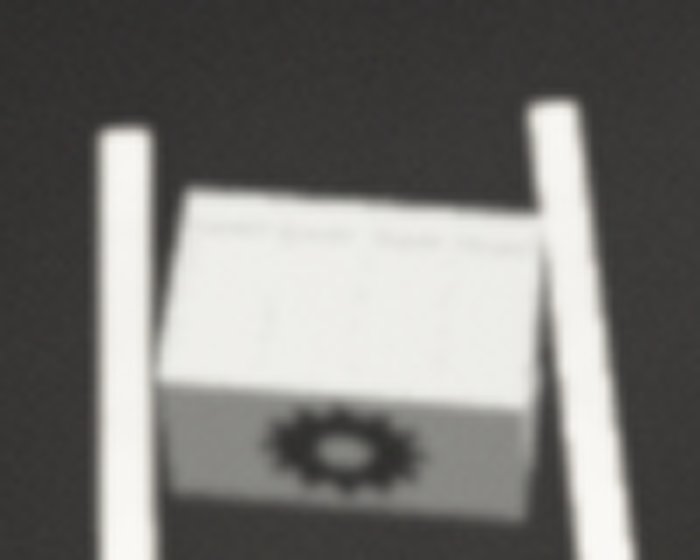

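View pics/s10.png

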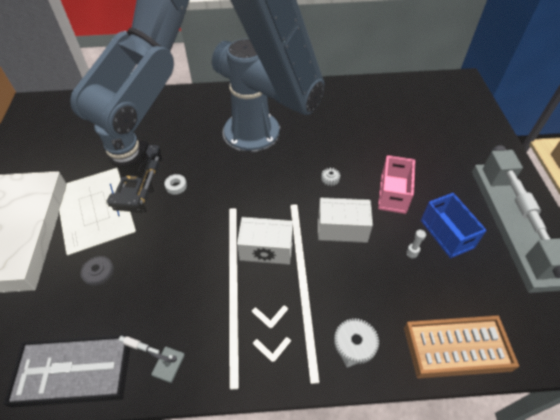

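The stamped crate lies between the tapes at (265,240), and the plain one lies outside at (345,220). I'll run final numbers and hand in.

Run:
```python
from h import *
f=lambda x,y,z:ray("scene",(x/7+215-.4,y/7+190-.4),z)[:2]
P=np.array([f(*c,.088) for c in[(187,187),(541,215),(523,410),(157,380)]])
L=(P[1]+P[2])/2;R=(P[0]+P[3])/2;print("ends rel lane",(L[1]-.0277).round(3),(R[1]-.0277).round(3))
a,b=cv2.imread("pics/scene0.png"),cv2.imread("pics/s10.png")
for im in(a,b):
    h=cv2.cvtColor(im,cv2.COLOR_BGR2HSV);m=((h[...,2]>85)&(h[...,1]<60)).astype(np.uint8)
    n,l,s,c=cv2.connectedComponentsWithStats(m)
    print([(c[k].round(1).tolist()) for k in range(1,n) if any(np.hypot(*(c[k]-t))<9 for t in((330,176),(175,184),(416,243),(96,269))) and s[k,4]>80],
      [ray("scene",c[k],.06).round(3).tolist() for k in range(1,n) if np.hypot(*(c[k]-(345,220)))<10])
hand_in()
```

```text
ends rel lane 0.074 -0.073
[[330.3, 176.0], [175.2, 183.7], [416.1, 243.4], [96.1, 269.2]] []
[[330.3, 176.0], [175.2, 183.6], [416.1, 243.4], [96.0, 269.2]] [[0.483, 0.269, 0.06]]
the job is handed in; nothing more can be done
```

I tipped both crates towards the robot onto their long sides and pushed the stamped one into the dispatch lane. I used the fingers only to push, and handed in at about 13.5 s. The stamp turned out to be on the right-hand crate.

The last checks from the scene camera were:
- **Stamped crate:** it lies with its stamp facing away from the robot. Its ends are about +74 and −73 mm from the lane's middle line (limit 100 mm).
- **Plain crate:** it lies bare underside out, with its middle about 240 mm from that line (it must be over 150 mm).
- **Gears and gauges:** none moved by more than about 0.1 pixel between the first and last pictures.
- **Robot:** the gripper was clear of everything, about 0.23 m above the bench.

No check failed or disagreed. I did not measure the crates' final tilt as an angle; I judged it by eye from the pictures.

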